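# Load the mirror stand and hold its sprung lid at the mark

## Task

Put the two aluminium heat-sink plugs, one at a time, spigot down and fully home, into the two pockets of the blue inspection stand and let go of them. Then lift the stand's sprung mirror lid by its red bar until its black pointer is level with the orange mark, and finish while still holding it there, steady. Leave the brass plug, the orange mark and everything else on the bench where they are.

Things in the scene. Friction and masses are not known exactly. Their poses are not given: they have to be found in the camera images.
- plug_a_mid (a point): First bright aluminium heat-sink plug, loose, standing upright, spigot down: spigot 22 mm diameter x 20 mm long with a small bevel at the foot, then a 30 mm diameter head 38 mm tall (58 mm overall, about 0.1 kg). This point is on its axis half-way up, 29 mm above its foot, 9 mm above the head's shoulder; z runs up its axis. Take it by the upper half of the head.
- plug_b_mid (a point): Second, identical: bright aluminium heat-sink plug, loose, standing upright, spigot down: spigot 22 mm diameter x 20 mm long with a small bevel at the foot, then a 30 mm diameter head 38 mm tall (58 mm overall, about 0.1 kg). This point is on its axis half-way up, 29 mm above its foot, 9 mm above the head's shoulder; z runs up its axis. Take it by the upper half of the head.
- pocket_left (a point): Left (y+) of the two round pockets in the blue stand's front deck: bore 24.5 mm diameter, 24 mm deep. This point is the centre of its mouth, level with the deck's top, 30 mm above the bench. A home plug rests with its head's shoulder on the deck, so its mid point is 9 mm above this point. The two pockets are 90 mm apart and 100 mm nearer the robot than the lid's pull bar.
- pocket_right (a point): Right (y-) of the two round pockets in the blue stand's front deck: bore 24.5 mm diameter, 24 mm deep. This point is the centre of its mouth, level with the deck's top, 30 mm above the bench. A home plug rests with its head's shoulder on the deck, so its mid point is 9 mm above this point. The two pockets are 90 mm apart and 100 mm nearer the robot than the lid's pull bar.
- stand: blue inspection stand, fixed to the bench, 305 mm long (x) x 190 mm wide, deck 30 mm high. Its origin is on the bench straight below the red bar of the shut lid; its x axis points from the pockets to the lid's hinge, z up. A grey well 58 mm high stands under the lid. On its left (y+) side is a white quadrant scale in an upright plane, 90 mm from the middle, up to about 190 mm above the bench.
- lid (a joint): angle of the aluminium mirror lid (115 x 140 x 6 mm) in rad: 0 shut and level, growing as its robot-side edge rises, stop at 1.35. A spring and the lid's weight press it shut: about 5 N up at the bar starts it, about 7 N holds it half open; it snaps shut when let go. The hinge turns about the stand's y axis.
- hinge (a point): middle of the lid's hinge axis, 140 mm beyond the shut bar along the stand's x and 62 mm above the bench. This point's axes turn with the lid; y is the hinge axis.
- pull_bar (a point): centre of the lid's red round pull bar, 12 mm diameter, 110 mm long, along the stand's y, held by a slanting post near each end (94 mm free between the posts). With the lid shut it is 87 mm above the bench, 25 mm in front of the lid's edge and 25 mm above the lid's mid plane, so fingers can straddle it from above; it is 142 mm from the hinge axis (140 mm towards the robot, 25 mm up in the lid's frame). Being round it can turn in the fingers while the lid swings.
- lid_pointer (a point): black pointer on the lid's left edge, 115 mm from the hinge axis, moving along the white quadrant. Its x axis lies along the lid.
- mark (a joint): angle in rad at which the orange mark is set on the quadrant this time (0.5 to 0.95), measured like the lid's: the pointer is level with the mark's middle when the lid's value equals it. Stiff; it is not to be moved.
- mark_tip (a point): middle of the orange mark, a block 34 x 16 x 19 mm on the left of the white quadrant, 115 mm from the hinge axis. The lid is right while the pointer is within the mark's 19 mm thickness. Its x axis is the wanted direction of the lid.
- brass_plug_mid (a point): brass plug of the same shape, 58 mm tall, standing upright, not to be moved. This point is on its axis half-way up.
- wrench: steel wrench lying on the bench, not to be moved; origin under its middle.
- brush: brush lying on the bench, not to be moved; origin under its middle.
- jar: closed white jar, 72 mm diameter, 85 mm tall; origin at the centre of its underside.
- tube_end: steel tube offcut standing upright, 38 mm diameter, 45 mm tall; origin at the centre of its underside.
- square: small steel try square lying flat, 100 mm stock and 130 mm blade; origin under its stock's middle.
There are look-alikes about, which are no part of the job. Leave any pink look-alike of the part that bears plug_a_mid alone.

How it is judged:
By the outcome, as a careful person would: the job done as asked, in the order asked, and still so for the second after the job is handed in, while the arm keeps its last pose, push and grip.
It also fails if it takes over 64 s, if anything falls off the work surface, if the arm or the gripper's body presses on something with over 40 N, if the wrist force passes 120 N, or if a joint passes its speed limit or range.

## Robot

A 6-joint arm with a two-finger parallel gripper is mounted at the origin on the work surface. World frame = base frame: x ahead of the robot, y to its left, z up, the work surface at z = 0. Lengths are in m, angles in rad, forces in N, time in s.
With the tool pointing down it reaches from about 0.3 to 0.875 m from the base axis. Payload 6.4 kg.
Tool frame: the origin (TCP) lies at the centre of the arm's flange, where the gripper is bolted on; the fingertips stand 173 mm ahead of it and the grasp point (between the pads) lies 155 mm ahead of it; z points along the fingers, x is the direction in which the jaws open and shut, and the axes are right-handed (so a half turn about z gives the same grasp; the last joint's range is limited). The gripper opens to 85 mm and grips with 20 to 120 N. Pads are 22 mm wide; open, the fingers measure 114 mm over their backs; the gripper's body (76 mm by 85 mm) begins 54 mm behind the grasp point. The pads swing forward as they close: fully open they stand 13 mm farther back than shut.
Start: joints at [0.904, 0.181, 1.607, -0, 1.354, -0.206], TCP at [0.256, 0.515, 0.405] pointing down, gripper open.
Joint ranges: [-2.99, 2.99], [-0.89, 2.07], [0.3, 2.58], [-1.14, 4.28], [0, 2.63], [-3.12, 3.12]. Speed limits (rad/s): [2.57, 2.57, 3.01, 3.14, 3.14, 3.14].

## Interface

Orientations are given as a unit quaternion [w, x, y, z].
In Python, from bench import ctrl gives the robot as it stands. The module is installed in compiled form; this text tells all that it offers.
- The arm moves only by the tool move_arm, never from a script. Its argument "moves" is a list of rows, each an object of numbers: "gripper": the opening in per cent of the stroke, from 0 (shut) to 100 (fully open); "x", "y", "z": the shift along the tool's x, y, z in cm; "roll": the turn about the tool's z in degrees. In form: [{"gripper": .., "x": .., "y": .., "z": .., "roll": ..}, ...]. A call has 1 to 5 rows; each row shifts and turns the commanded pose from where the row before left it, along the tool's axes as they then stand; what a row does not reach is not made up. A row lasts 1/8 s, in which the tool goes at most 62.5 mm and 10.7 degrees, less where a joint would pass 70% of its speed; a pose out of reach is approached as far as the arm can. A call is refused whole if a number of a shift passes 6.25 or a number of a turn 10.7, either way. A call with a gripper value outside its range is refused whole. The fingers move at their own pace and stop on an object; the grip force is fixed at half the most. Time passes only in rows, so rows that do not move let the fingers close. It gives the time, the measured TCP pose, the force and the opening at its end, in the units of the state.
- ctrl.get_obs(): the state, without advancing time (a new reading comes with each control period).
- ctrl.camera(name): name is "scene" or "side" or "wrist"; returns a dict with "img" (480x640x3 uint8, red, green, blue), "fx", "fy", "cx", "cy" (pixels), "D" ([k1, k2, p1, p2, k3] as OpenCV has them; the pictures are not rectified), "world_from_camera" (4x4, takes a point from camera to world coordinates); the wrist camera has in their place "tool_from_camera" (4x4, takes a point from camera to tool coordinates, whose origin is the TCP and whose axes are the tool frame's). Camera axes: x right, y up, looking along -z (the intrinsics and any distortion apply to the point x, -y, -z); pixel columns grow to the right and rows downward; lengths in m; the calibration is good to about 2 mm. A picture is of the moment at which its call begins: read the wrist's pose just before it. There is no depth.
- ctrl.hand_in(): hands the job in, once; it reports no verdict.
The state is a dict: "time_s": time; "q": joint angles; "dq": joint speeds; "joint_efforts": joint torques, N m; "eef_pos": TCP position; "eef_rot": TCP orientation; "wrist_force": force on the tool from outside, world axes, zero at the start; "torque": the same for the moment, N m; "opening": opening from 0.0 (shut) to 1.0 (fully open).
Only numpy, scipy, OpenCV 4.12 (cv2) and the standard library are available. Lean on these libraries where they do the work, as an engineer would, in place of code of your own. Each camera call takes 0.05 s, during which the arm holds its last target. There are 200 camera calls.

## Working session

There is one attempt and no reset: what is moved stays moved. The work goes in short steps, Python scripts to look and compute and a tool call to move; the robot and the scene stay as the last step left them, time stands still between calls to the robot, and variables do not carry over. Pictures are saved under pics/ and viewed, about 8 in all and at most 12, crops included, and the job is handed in when it is done.

Besides the shell and the picture viewer there is one more tool, called after "Request:" in YAML: its name, and indented under it one key for each argument. move_arm: Moves the arm, as the interface text tells. Its arguments: {"type":"object","properties":{"moves":{"type":"array","items":{"type":"object","properties":{"gripper":{"type":"number"},"x":{"type":"number"},"y":{"type":"number"},"z":{"type":"number"},"roll":{"type":"number"}}}}},"required":["moves"]}

```bash
mkdir -p pics; cat > h.py <<'E'
import numpy as np, cv2
from scipy.spatial.transform import Rotation as R
from bench import ctrl
def T_tool():
    o=ctrl.get_obs(); q=o["eef_rot"]; T=np.eye(4)
    T[:3,:3]=R.from_quat([q[1],q[2],q[3],q[0]]).as_matrix(); T[:3,3]=o["eef_pos"]; return T
def cam(n,save=None):
    T=T_tool(); c=ctrl.camera(n)
    c["W"]=c["world_from_camera"] if n!="wrist" else T@np.array(c["tool_from_camera"])
    c["W"]=np.array(c["W"]); c["K"]=np.array([[c["fx"],0,c["cx"]],[0,c["fy"],c["cy"]],[0,0,1.]])
    if save: cv2.imwrite("pics/"+save,c["img"][:,:,::-1])
    return c
def ray(c,u,v):
    p=cv2.undistortPoints(np.array([[[u,v]]],float),c["K"],np.array(c["D"],float))[0,0]
    d=c["W"][:3,:3]@np.array([p[0],-p[1],-1]); return c["W"][:3,3],d/np.linalg.norm(d)
def onz(c,u,v,z):
    o,d=ray(c,u,v); return o+d*(z-o[2])/d[2]
def proj(c,P):
    p=np.linalg.inv(c["W"])@np.append(P,1); p=np.array([[p[0],-p[1],-p[2]]])
    return cv2.projectPoints(p,np.zeros(3),np.zeros(3),c["K"],np.array(c["D"],float))[0][0,0]
def tri(rs):
    A=np.zeros((3,3));b=np.zeros(3)
    for o,d in rs:
        M=np.eye(3)-np.outer(d,d);A+=M;b+=M@o
    return np.linalg.solve(A,b)
E
python3 - <<'E'
from h import *
import pickle
o=ctrl.get_obs();print({k:np.round(v,3) for k,v in o.items()})
for n in("scene","side","wrist"):
    c=cam(n,n+"0.png"); pickle.dump(c,open(n+"0.pkl","wb")); print(n,np.round(c["W"],3).tolist(),c["fx"],np.round(c["D"],3))
E
```

```text
{'time_s': np.float64(0.0), 'q': array([ 0.904,  0.182,  1.608, -0.   ,  1.354, -0.206]), 'dq': array([ 0.002, -0.001,  0.   , -0.   ,  0.001,  0.001]), 'joint_efforts': array([ 0.0000e+00, -4.4487e+01, -3.5135e+01, -0.0000e+00,  9.0000e-03,
        0.0000e+00]), 'eef_pos': array([0.256, 0.515, 0.404]), 'eef_rot': array([ 0.   ,  0.85 ,  0.527, -0.001]), 'wrist_force': array([-0.812,  0.02 , -0.22 ]), 'torque': array([0.022, 0.011, 0.015]), 'opening': np.float64(1.0)}
scene [[0.45, -0.612, 0.65, 1.367], [0.893, 0.315, -0.321, -0.344], [-0.008, 0.725, 0.688, 0.965], [0.0, 0.0, 0.0, 1.0]] 493.3540540186628 [-0.136  0.     0.     0.     0.   ]
side [[-0.967, 0.147, -0.207, 0.252], [-0.253, -0.512, 0.821, 1.098], [0.015, 0.847, 0.532, 0.77], [0.0, 0.0, 0.0, 1.0]] 580.4444675653559 [-0.115  0.     0.     0.     0.   ]
wrist [[0.444, -0.851, -0.279, 0.184], [0.896, 0.422, 0.139, 0.55], [-0.001, -0.312, 0.95, 0.374], [0.0, 0.0, 0.0, 1.0]] 333.9689011256422 [-0.063  0.     0.     0.     0.   ]
```

View pics/scene0.png

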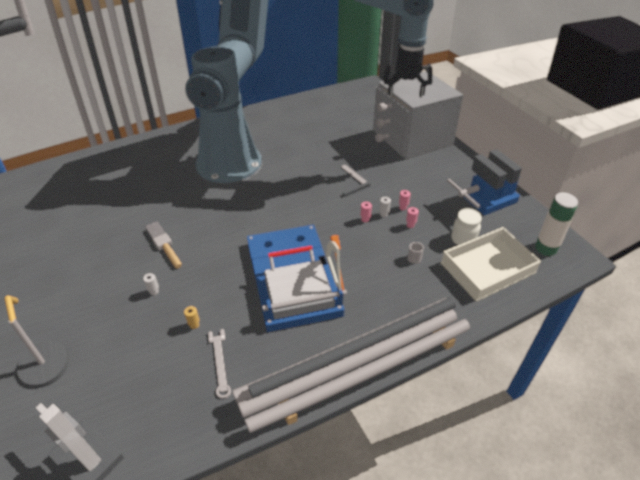

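View pics/side0.png

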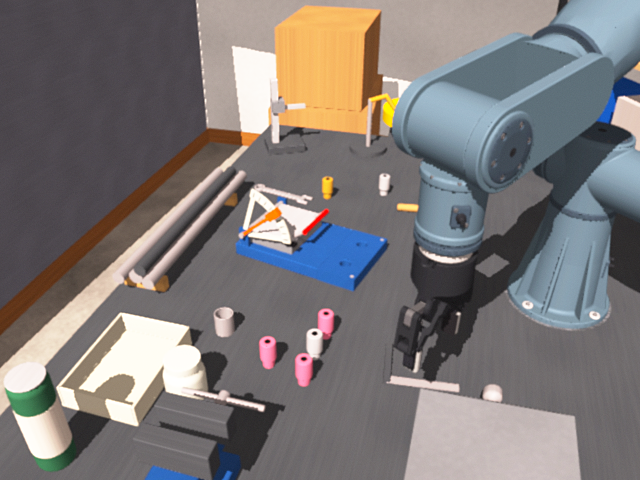

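The scene view shows aluminium plugs at (385,206), among the pink ones, and at (151,284). The brass plug is at (192,318), the stand at about (295,275), the red bar at (291,251), and the orange mark at (336,243). The side view shows the plugs at (315,342) and (384,184), the bar at (315,222) and the mark at (262,222).

```bash
python3 - <<'E'
from h import *
import pickle
C={n:pickle.load(open(n+"0.pkl","rb")) for n in("scene","side")}
def mask(n,lo,hi,box):
    h=cv2.cvtColor(C[n]["img"],cv2.COLOR_RGB2HSV); m=cv2.inRange(h,lo,hi); k=np.zeros_like(m); x0,y0,x1,y1=box; k[y0:y1,x0:x1]=m[y0:y1,x0:x1]; return k
def cen(m):
    v,u=np.nonzero(m); return u.mean(),v.mean(),len(u),cv2.minAreaRect(np.c_[u,v].astype(np.float32))
red={n:cen(mask(n,(0,170,90),(6,255,255),b)|mask(n,(172,150,90),(180,255,255),b)) for n,b in(("scene",(255,235,325,270)),("side",(295,200,335,240)))}
org={n:cen(mask(n,(7,150,100),(17,255,255),b)) for n,b in(("scene",(325,228,350,265)),("side",(238,205,285,240)))}
for nm,d in(("red",red),("org",org)):
    print(nm,d); print(tri([ray(C[n],*d[n][:2]) for n in d]))
for nm,a,b in(("A",(385,206),(315,342)),("B",(151,284),(384,184)),("brass",(192,318),(328,187))):
    r=[ray(C["scene"],*a),ray(C["side"],*b)]; print(nm,tri(r),onz(C["scene"],*a,.029),onz(C["side"],*b,.029))
for nm,p in(("bL",(312,248)),("bR",(270,255))): print(nm,onz(C["scene"],*p,.087))
for nm,n,p in(("pk1","scene",(268,243)),("pk2","scene",(300,238))): print(nm,onz(C[n],*p,.03))
a=cv2.resize(C["scene"]["img"][190:330,235:365],None,fx=4,fy=4,interpolation=2)[:, :400+120]
b=cv2.resize(C["side"]["img"][165:300,225:400],None,fx=4,fy=4,interpolation=2)
H=max(a.shape[0],b.shape[0]); im=np.zeros((H,a.shape[1]+b.shape[1],3),np.uint8); im[:a.shape[0],:a.shape[1]]=a; im[:b.shape[0],a.shape[1]:]=b
print(im.shape); im=cv2.resize(im,(800,int(H*800/im.shape[1]))); cv2.imwrite("pics/crop1.png",im[:,:,::-1])
E
```

```text
red {'scene': (np.float64(289.44444444444446), np.float64(251.28148148148148), 135, ((289.5540466308594, 251.32432556152344), (3.452378749847412, 41.75734329223633), 80.53767395019531)), 'side': (np.float64(315.52702702702703), np.float64(221.20945945945945), 148, ((315.25, 221.75), (4.242640495300293, 34.64822769165039), 45.0))}
[ 0.55991077 -0.02040501  0.08661665]
org {'scene': (np.float64(334.97297297297297), np.float64(238.6216216216216), 37, ((335.9753723144531, 238.72947692871094), (9.858839988708496, 5.505585670471191), 39.80556869506836)), 'side': (np.float64(265.86893203883494), np.float64(218.9368932038835), 206, ((261.423095703125, 222.3845977783203), (8.875203132629395, 42.98926544189453), 56.30992889404297))}
[0.63423807 0.07790355 0.14226138]
A [0.46770871 0.32326973 0.03492412] [0.46502585 0.32831794 0.029     ] [0.46760778 0.31450855 0.029     ]
B [ 0.45475771 -0.36264858  0.03158219] [ 0.45268705 -0.36254918  0.029     ] [ 0.45529791 -0.36835229  0.029     ]
brass [ 0.6029701  -0.2991084   0.03074273] [ 0.60385101 -0.29814514  0.029     ] [ 0.60290978 -0.30542232  0.029     ]
bL [0.57548881 0.03477574 0.087     ]
bR [ 0.54987119 -0.06905631  0.087     ]
pk1 [ 0.45244464 -0.03841263  0.03      ]
pk2 [0.47446385 0.04728959 0.03      ]
(560, 1220, 3)
```

View pics/crop1.png

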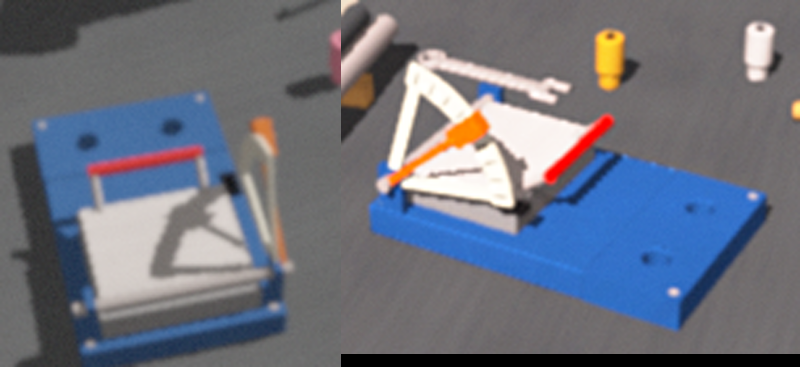

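The bar, pockets and mark all agree with each other: the stand is yawed about -14°. The plugs are located to within about 1 cm, so I'll move over plug A for a closer look.

Request:
move_arm:
  moves:
    - {"x": -1.6, "y": 5.5, "z": 2.0}
    - {"x": -1.6, "y": 5.5, "z": 2.0}
    - {"x": -1.6, "y": 5.5, "z": 2.0}
    - {"x": -1.6, "y": 5.5, "z": 2.0}
    - {"x": -1.6, "y": 5.5, "z": 2.2, "gripper": 70}

```text
validation failed for argument at $.mo...
```

Request:
move_arm:
  moves:
    - {"gripper": 70}

```text
validation failed for argument at $.mo...
```

```bash
python3 - <<'E'
from h import *
import pickle
c=cam("wrist","w1.png"); pickle.dump(c,open("w1.pkl","wb")); print(np.round(T_tool(),4).tolist(), ctrl.get_obs()["opening"])
S=pickle.load(open("side0.pkl","rb"))
for p in((326,322),(268,352),(304,370),(315,342)): print(onz(S,*p,.029))
print(np.round(np.array(c["tool_from_camera"]),4).tolist())
E
```

```text
[[0.4447, 0.8957, -0.0007, 0.2556], [0.8957, -0.4447, -0.0009, 0.5149], [-0.0012, -0.0002, -1.0, 0.4041], [0.0, 0.0, 0.0, 1.0]] 1.001524770597701
[0.46233488 0.25334226 0.029     ]
[0.54325853 0.36395728 0.029     ]
[0.46676301 0.39006527 0.029     ]
[0.46760778 0.31450855 0.029     ]
[[1.0, 0.0, -0.001, 0.0002], [-0.0003, -0.9501, -0.312, -0.0796], [-0.001, 0.312, -0.9501, 0.0298], [0.0, 0.0, 0.0, 1.0]]
```

View pics/w1.png

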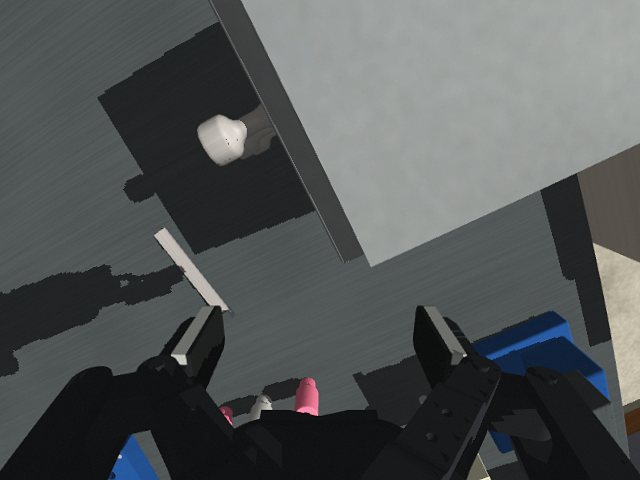

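The call did not take rows with missing fields, so I'll send complete rows. This wrist picture was taken from the start pose and shows only the pink plug tops at (308,395) and plug A at (262,405).

Request:
move_arm:
  moves:
    - {"gripper": 100, "x": -1.6, "y": 5.5, "z": 2.0, "roll": 0}
    - {"gripper": 100, "x": -1.6, "y": 5.5, "z": 2.0, "roll": 0}
    - {"gripper": 100, "x": -1.6, "y": 5.5, "z": 2.0, "roll": 0}
    - {"gripper": 70, "x": -1.6, "y": 5.5, "z": 2.0, "roll": 0}
    - {"gripper": 70, "x": -1.6, "y": 5.5, "z": 2.2, "roll": 0}

```text
time_s: 0.82
eef_pos: [0.4676, 0.3197, 0.3022]
eef_rot: [0.0, 0.85, 0.527, 0.0]
wrist_force: [1.1, 0.3, -0.4]
opening: 0.703
```

Request:
move_arm:
  moves:
    - {"gripper": 70, "x": 0, "y": 0, "z": 0, "roll": 10.5}
    - {"gripper": 70, "x": 0, "y": 0, "z": 0, "roll": 10.5}
    - {"gripper": 70, "x": 0, "y": 0, "z": 0, "roll": 10.5}
    - {"gripper": 70, "x": 0, "y": 0, "z": 0, "roll": 10.5}
    - {"gripper": 70, "x": 0, "y": 0, "z": 0, "roll": 10.5}

```text
time_s: 1.45
eef_pos: [0.4664, 0.321, 0.3024]
eef_rot: [0.0, 0.996, 0.094, -0.0]
wrist_force: [-0.3, -0.5, 0.8]
opening: 0.701
```

Request:
move_arm:
  moves:
    - {"gripper": 70, "x": 0, "y": 0, "z": 0, "roll": 10.5}
    - {"gripper": 70, "x": 0, "y": 0, "z": 0, "roll": 0}

```text
time_s: 1.7
eef_pos: [0.4664, 0.3211, 0.3025]
eef_rot: [0.0, 1.0, 0.006, -0.0]
wrist_force: [-0.5, 0.3, 0.5]
opening: 0.701
```

```bash
python3 - <<'E'
from h import *
import pickle
c=cam("wrist","w2.png"); pickle.dump(c,open("w2.pkl","wb")); o=ctrl.get_obs();print(np.round(T_tool(),4).tolist(), o["opening"],o["q"],o["time_s"])
E
```

```text
[[0.9999, 0.0143, -0.0003, 0.4663], [0.0143, -0.9999, -0.0001, 0.3211], [-0.0003, 0.0001, -1.0, 0.3025], [0.0, 0.0, 0.0, 1.0]] 0.6997148328042219 [3.93397963e-01 2.73883473e-01 1.71546841e+00 1.24516120e-05
 1.15256208e+00 3.79138848e-01] 1.75
```

View pics/w2.png

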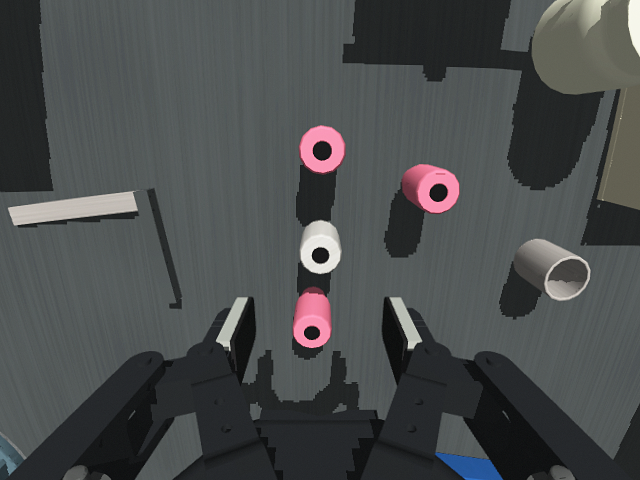

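The wrist view shows plug A's top with its bored hole at (320,255), pink plugs at (312,330), (322,150) and (438,190), and a clear path for the jaws.

```bash
cat >> h.py <<'E'
def hole(c,u,v,r=25,thr=60):
    g=cv2.cvtColor(c["img"],cv2.COLOR_RGB2GRAY); u,v=int(u),int(v); s=g[v-r:v+r,u-r:u+r]
    m=(s<thr).astype(np.uint8); n,l,st,ce=cv2.connectedComponentsWithStats(m)
    i=min(range(1,n),key=lambda i:(np.hypot(*(ce[i]-r)) if st[i,4]>20 else 1e9)); return ce[i][0]+u-r,ce[i][1]+v-r,st[i]
E
python3 - <<'E'
from h import *
import pickle
c=pickle.load(open("w2.pkl","rb")); u,v,s=hole(c,320,255); P=onz(c,u,v,.058); print(u,v,s,P)
T=np.eye(4);T[:3,:3]=[[.9999,.0143,0],[.0143,-.9999,0],[0,0,-1]];T[:3,3]=[.4663,.3211,.3025]
print("delta tool cm to grasp z .047", 100*(T[:3,:3].T@(np.r_[P[:2],.202]-T[:3,3])))
for p in((312,332),(322,151),(438,192)): print(onz(c,*p,.058))
E
```

```text
320.0 255.0 [ 17  18  17  15 207] [0.46801818 0.32228056 0.058     ]
delta tool cm to grasp z .047 [ 0.17348904 -0.11558672 10.05      ]
[0.46291368 0.26113827 0.058     ]
[0.46831339 0.39123793 0.058     ]
[0.54414209 0.36674277 0.058     ]
```

Request:
move_arm:
  moves:
    - {"gripper": 65, "x": 0.17, "y": -0.12, "z": 1.0, "roll": 0}
    - {"gripper": 65, "x": 0, "y": 0, "z": 3.0, "roll": 0}
    - {"gripper": 65, "x": 0, "y": 0, "z": 3.0, "roll": 0}
    - {"gripper": 65, "x": 0, "y": 0, "z": 2.0, "roll": 0}
    - {"gripper": 65, "x": 0, "y": 0, "z": 1.0, "roll": 0}

```text
time_s: 2.38
eef_pos: [0.4675, 0.3221, 0.2007]
eef_rot: [0.001, 1.0, 0.006, -0.001]
wrist_force: [0.5, 0.0, 0.4]
opening: 0.651
```

Request:
move_arm:
  moves:
    - {"gripper": 65, "x": 0, "y": 0, "z": 0, "roll": 0}
    - {"gripper": 0, "x": 0, "y": 0, "z": 0, "roll": 0}
    - {"gripper": 0, "x": 0, "y": 0, "z": 0, "roll": 0}
    - {"gripper": 0, "x": 0, "y": 0, "z": 0, "roll": 0}
    - {"gripper": 0, "x": 0, "y": 0, "z": 0, "roll": 0}

```text
time_s: 3.0
eef_pos: [0.4686, 0.3226, 0.2039]
eef_rot: [-0.0, 1.0, 0.005, 0.001]
wrist_force: [-0.9, 0.1, 5.6]
opening: 0.331
```

Request:
move_arm:
  moves:
    - {"gripper": 0, "x": 0, "y": 0, "z": 0, "roll": 0}
    - {"gripper": 0, "x": 0, "y": 0, "z": -2.5, "roll": 0}
    - {"gripper": 0, "x": 0, "y": 0, "z": -3.5, "roll": 0}
    - {"gripper": 0, "x": 0, "y": 0, "z": -4.0, "roll": 0}

```text
time_s: 3.5
eef_pos: [0.4677, 0.3221, 0.303]
eef_rot: [0.0, 1.0, 0.005, -0.001]
wrist_force: [-0.1, -0.6, -0.8]
opening: 0.335
```

Request:
move_arm:
  moves:
    - {"gripper": 0, "x": 0.1, "y": 5.5, "z": 0, "roll": 0}
    - {"gripper": 0, "x": 0.1, "y": 5.5, "z": 0, "roll": 0}
    - {"gripper": 0, "x": 0.1, "y": 5.5, "z": 0, "roll": 0}
    - {"gripper": 0, "x": 0.1, "y": 5.5, "z": 0, "roll": 0}
    - {"gripper": 0, "x": 0.2, "y": 5.5, "z": 0, "roll": 0}

```text
time_s: 4.12
eef_pos: [0.4766, 0.0458, 0.3028]
eef_rot: [0.0, 1.0, 0.005, 0.0]
wrist_force: [0.2, -0.1, -0.5]
opening: 0.329
```

Request:
move_arm:
  moves:
    - {"gripper": 0, "x": 0, "y": 0, "z": 0, "roll": 7.3}
    - {"gripper": 0, "x": 0, "y": 0, "z": 0, "roll": 7.4}
    - {"gripper": 0, "x": 0, "y": 0, "z": 0, "roll": 0}
    - {"gripper": 0, "x": 0, "y": 0, "z": 0, "roll": 0}

```text
time_s: 4.62
eef_pos: [0.4769, 0.0476, 0.3026]
eef_rot: [0.0, 0.993, -0.121, -0.0]
wrist_force: [-0.1, 0.1, -1.2]
opening: 0.332
```

```bash
python3 - <<'E'
from h import *
import pickle
c=cam("wrist","w3.png"); c["T"]=T_tool(); pickle.dump(c,open("w3.pkl","wb")); o=ctrl.get_obs();print(np.round(c["T"],4).tolist(), o["opening"],o["q"],o["time_s"])
E
```

```text
[[0.9705, -0.2412, -0.0, 0.4769], [-0.2412, -0.9705, -0.0, 0.0476], [0.0, 0.0, -1.0, 0.3027], [0.0, 0.0, 0.0, 1.0]] 0.3316153094945308 [-1.48805580e-01  8.94035625e-02  1.93352966e+00 -1.90469210e-05
  1.11865696e+00  9.48311385e-02] 4.675
```

View pics/w3.png

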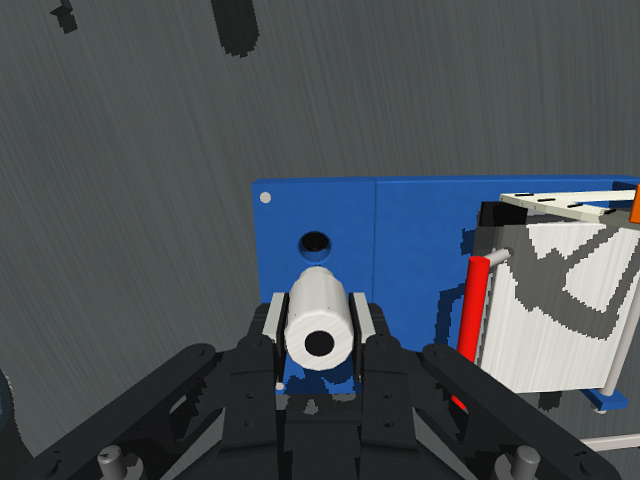

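The plug is held straight, with its top hole at (319,343). The left pocket is visible beyond it at about (314,246). Next I'll measure both.

```bash
cat >> h.py <<'E'
def pocket(c,u,v,r=26,save=None):
    s=c["img"][v-r:v+r,u-r:u+r].astype(int); ref=np.median(s.reshape(-1,3),0)
    m=(np.abs(s-ref).sum(2)>35).astype(np.uint8); m=cv2.morphologyEx(m,cv2.MORPH_OPEN,np.ones((2,2)))
    n,l,st,ce=cv2.connectedComponentsWithStats(m); i=l[r,r] or 1+np.argmax(st[1:,4])
    k=cv2.findContours((l==i).astype(np.uint8),0,cv2.CHAIN_APPROX_NONE)[0]; h=cv2.convexHull(max(k,key=len)); e=cv2.fitEllipse(max(k,key=len))
    if save:
        w=np.hstack([c["img"][v-r:v+r,u-r:u+r],np.repeat((l==i)[:,:,None]*np.uint8(255),3,2)]); cv2.imwrite("pics/"+save,cv2.resize(w[:,:,::-1],None,fx=7,fy=7,interpolation=0))
    return e[0][0]+u-r,e[0][1]+v-r,e[1],st[i]
E
python3 - <<'E'
from h import *
import pickle
c=pickle.load(open("w3.pkl","rb")); T=c["T"]
pu,pv,ax,st=pocket(c,314,246,26,"pk.png"); P=onz(c,pu,pv,.03); print(pu,pv,ax,st,P)
# expected pixel diameter of 24.5mm
print("dia px x",np.linalg.norm(proj(c,P+T[:3,0]*.01225)-proj(c,P-T[:3,0]*.01225)),"y",np.linalg.norm(proj(c,P+T[:3,1]*.01225)-proj(c,P-T[:3,1]*.01225)))
hu,hv,s=hole(c,319,343,30); zt=T[2,3]-.2039+.058; H=onz(c,hu,hv,zt); print(hu,hv,s,H)
print("held offset tool mm",1e3*(T[:3,:3].T@(H-T[:3,3])))
print("move tool cm",100*(T[:3,:3].T@(P-H)))
print("edge yaw",[onz(c,*p,.03) for p in((300,181),(560,176))])
E
```

```text
314.954647064209 245.52868270874023 (27.490325927734375, 34.145469665527344) [ 10  12  35  30 726] [0.474611   0.04688217 0.03      ]
dia px x 31.950941274438996 y 30.305474247152738
318.9376083188908 343.03812824956674 [ 16  18  29  25 577] [0.47745833 0.04670526 0.15676208]
held offset tool mm [  0.76001394   0.7507575  145.90001576]
move tool cm [-0.28064339  0.05130312 12.67620817]
edge yaw [array([0.47610566, 0.09717147, 0.03      ]), array([0.66493549, 0.05584149, 0.03      ])]
```

View pics/pk.png

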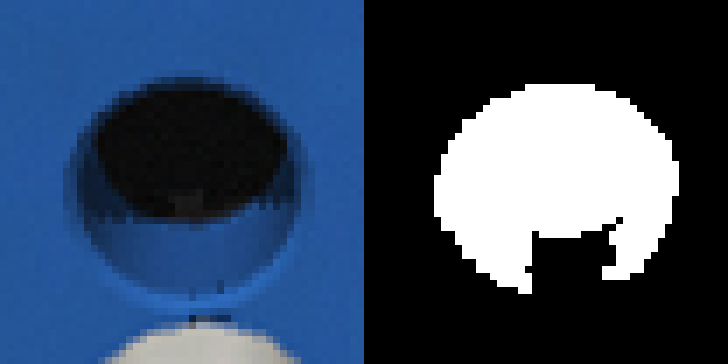

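The rim in the crop spans columns 9.7 to 43.5 and rows 11.4 to 44.3, so the pocket centre is at about (314.2,247.3).

```bash
python3 - <<'E'
from h import *
import pickle
c=pickle.load(open("w3.pkl","rb")); T=c["T"]
P=onz(c,314.2,247.3,.03); H=onz(c,318.94,343.04,T[2,3]-.1459); print(P,"move tool cm",100*(T[:3,:3].T@(P-H)))
E
```

```text
[0.47369865 0.04563041 0.03      ] move tool cm [-0.33908661  0.19470128 12.67621034]
```

Request:
move_arm:
  moves:
    - {"gripper": 0, "x": -0.34, "y": 0.19, "z": 0, "roll": 0}
    - {"gripper": 0, "x": 0, "y": 0, "z": 3, "roll": 0}
    - {"gripper": 0, "x": 0, "y": 0, "z": 2, "roll": 0}
    - {"gripper": 0, "x": 0, "y": 0, "z": 1.3, "roll": 0}
    - {"gripper": 0, "x": 0, "y": 0, "z": 0, "roll": 0}

```text
time_s: 5.3
eef_pos: [0.4728, 0.0465, 0.239]
eef_rot: [-0.0, 0.992, -0.123, -0.001]
wrist_force: [-0.0, -0.3, -0.9]
opening: 0.333
```

Request:
move_arm:
  moves:
    - {"gripper": 0, "x": 0, "y": 0, "z": 0.4, "roll": 0}
    - {"gripper": 0, "x": 0, "y": 0, "z": 0.3, "roll": 0}
    - {"gripper": 0, "x": 0, "y": 0, "z": 0, "roll": 0}

```text
time_s: 5.68
eef_pos: [0.4733, 0.0464, 0.2328]
eef_rot: [0.0, 0.992, -0.123, 0.0]
wrist_force: [0.0, -0.4, -1.4]
opening: 0.328
```

Request:
move_arm:
  moves:
    - {"gripper": 0, "x": 0, "y": 0, "z": 0.3, "roll": 0}
    - {"gripper": 0, "x": 0, "y": 0, "z": 0.3, "roll": 0}
    - {"gripper": 0, "x": 0, "y": 0, "z": 0, "roll": 0}

```text
time_s: 6.05
eef_pos: [0.4733, 0.0463, 0.2265]
eef_rot: [0.0, 0.992, -0.123, 0.0]
wrist_force: [-0.3, -2.3, -2.0]
opening: 0.333
```

The spigot has entered the pocket with only light side contact, so I'll keep going down.

Request:
move_arm:
  moves:
    - {"gripper": 0, "x": 0, "y": 0.05, "z": 0.4, "roll": 0}
    - {"gripper": 0, "x": 0, "y": 0, "z": 0.4, "roll": 0}
    - {"gripper": 0, "x": 0, "y": 0, "z": 0.4, "roll": 0}
    - {"gripper": 0, "x": 0, "y": 0, "z": 0.2, "roll": 0}
    - {"gripper": 0, "x": 0, "y": 0, "z": 0, "roll": 0}

```text
time_s: 6.68
eef_pos: [0.4733, 0.0459, 0.2138]
eef_rot: [0.0, 0.992, -0.123, -0.0]
wrist_force: [-6.6, -0.3, 15.3]
opening: 0.334
```

Plug A is home: the TCP is at 0.2138 against 0.2139 expected, with 15 N of contact. I'll release it, lift off and go to plug B.

Request:
move_arm:
  moves:
    - {"gripper": 60, "x": 0, "y": 0, "z": 0, "roll": 0}
    - {"gripper": 60, "x": 0, "y": 0, "z": 0, "roll": 0}
    - {"gripper": 60, "x": 0, "y": 0, "z": 0, "roll": 0}
    - {"gripper": 60, "x": 0, "y": 0, "z": -4, "roll": 0}
    - {"gripper": 60, "x": 0, "y": 0, "z": -4.6, "roll": 0}

```text
time_s: 7.3
eef_pos: [0.4725, 0.0459, 0.2986]
eef_rot: [-0.0, 0.992, -0.123, -0.002]
wrist_force: [0.6, -0.8, 0.3]
opening: 0.601
```

Request:
move_arm:
  moves:
    - {"gripper": 60, "x": 1.2, "y": 5.8, "z": 0, "roll": 0}
    - {"gripper": 60, "x": 1.2, "y": 5.8, "z": 0, "roll": 0}
    - {"gripper": 60, "x": 1.2, "y": 5.8, "z": 0, "roll": 0}
    - {"gripper": 60, "x": 1.2, "y": 5.8, "z": 0, "roll": 0}
    - {"gripper": 60, "x": 1.2, "y": 5.8, "z": 0, "roll": 0}

```text
time_s: 7.92
eef_pos: [0.4602, -0.2519, 0.2986]
eef_rot: [-0.0, 0.992, -0.123, 0.0]
wrist_force: [0.9, 0.2, 0.9]
opening: 0.604
```

Request:
move_arm:
  moves:
    - {"gripper": 60, "x": 1.1, "y": 5.7, "z": 0, "roll": 0}
    - {"gripper": 60, "x": 1.1, "y": 5.7, "z": 0, "roll": 0}
    - {"gripper": 60, "x": 0, "y": 0, "z": 0, "roll": 0}
    - {"gripper": 60, "x": 0, "y": 0, "z": 0, "roll": 0}

```text
time_s: 8.43
eef_pos: [0.4539, -0.3656, 0.298]
eef_rot: [-0.001, 0.992, -0.123, -0.001]
wrist_force: [-0.2, 0.6, 0.3]
opening: 0.598
```

```bash
python3 - <<'E'
from h import *
import pickle
c=cam("wrist","w4.png"); c["T"]=T_tool(); pickle.dump(c,open("w4.pkl","wb")); o=ctrl.get_obs();print(np.round(c["T"],4).tolist(), o["opening"],o["q"],o["time_s"])
g=proj(c,[.455,-.3655,.058]);print(g)
try:
    u,v,s=hole(c,*g,45); P=onz(c,u,v,.058); print(u,v,s,P,100*(c["T"][:3,:3].T@(np.r_[P[:2],.202]-c["T"][:3,3])))
except Exception as e: print(e)
E
```

```text
[[0.97, -0.2433, -0.0009, 0.4541], [-0.2433, -0.97, 0.0014, -0.3649], [-0.0012, -0.0012, -1.0, 0.2981], [0.0, 0.0, 0.0, 1.0]] 0.6038614065186153 [-8.80626145e-01  3.13309292e-01  1.67476407e+00  2.69006192e-04
  1.15519164e+00 -6.34986663e-01] 8.475
[319.5161598  259.19812139]
320.02777777777777 255.81944444444446 [ 38  34  17  16 216] [ 0.45592126 -0.36323572  0.058     ] [ 0.14734248 -0.19673852  9.60923122]
```

View pics/w4.png

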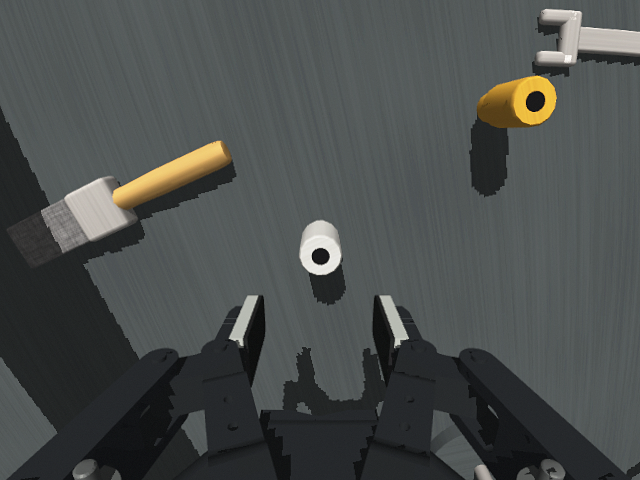

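Plug B's top hole is at (320,256). Nothing is near it: the brush is at upper left and the brass plug at (535,100). I'll grasp it.

Request:
move_arm:
  moves:
    - {"gripper": 60, "x": 0.15, "y": -0.2, "z": 1.0, "roll": 0}
    - {"gripper": 60, "x": 0, "y": 0, "z": 3.0, "roll": 0}
    - {"gripper": 60, "x": 0, "y": 0, "z": 3.0, "roll": 0}
    - {"gripper": 60, "x": 0, "y": 0, "z": 1.7, "roll": 0}
    - {"gripper": 60, "x": 0, "y": 0, "z": 0.8, "roll": 0}

```text
time_s: 9.1
eef_pos: [0.4562, -0.3634, 0.2026]
eef_rot: [-0.001, 0.992, -0.122, -0.001]
wrist_force: [0.7, -0.5, -0.4]
opening: 0.6
```

Request:
move_arm:
  moves:
    - {"gripper": 60, "x": 0, "y": 0, "z": 0, "roll": 0}
    - {"gripper": 0, "x": 0, "y": 0, "z": 0, "roll": 0}
    - {"gripper": 0, "x": 0, "y": 0, "z": 0, "roll": 0}
    - {"gripper": 0, "x": 0, "y": 0, "z": 0, "roll": 0}
    - {"gripper": 0, "x": 0, "y": 0, "z": 0, "roll": 0}

```text
time_s: 9.72
eef_pos: [0.4565, -0.3648, 0.2049]
eef_rot: [0.001, 0.992, -0.123, 0.001]
wrist_force: [-0.7, 0.5, 6.6]
opening: 0.331
```

Request:
move_arm:
  moves:
    - {"gripper": 0, "x": 0, "y": 0, "z": 0, "roll": 0}
    - {"gripper": 0, "x": 0, "y": 0, "z": -2.5, "roll": 0}
    - {"gripper": 0, "x": 0, "y": 0, "z": -3.5, "roll": 0}
    - {"gripper": 0, "x": 0, "y": 0, "z": -3.5, "roll": 0}

```text
time_s: 10.22
eef_pos: [0.4559, -0.3641, 0.2992]
eef_rot: [-0.0, 0.992, -0.123, -0.0]
wrist_force: [0.8, -0.6, -1.4]
opening: 0.331
```

Request:
move_arm:
  moves:
    - {"gripper": 0, "x": -1.3, "y": -5.2, "z": 0, "roll": 0}
    - {"gripper": 0, "x": -1.3, "y": -5.2, "z": 0, "roll": 0}
    - {"gripper": 0, "x": -1.3, "y": -5.2, "z": 0, "roll": 0}
    - {"gripper": 0, "x": -1.3, "y": -5.2, "z": 0, "roll": 0}
    - {"gripper": 0, "x": -1.4, "y": -5.2, "z": 0, "roll": 0}

```text
time_s: 10.85
eef_pos: [0.4551, -0.0944, 0.2987]
eef_rot: [-0.0, 0.992, -0.123, 0.0]
wrist_force: [0.6, 0.1, -1.1]
opening: 0.332
```

Request:
move_arm:
  moves:
    - {"gripper": 0, "x": -1.4, "y": -5.2, "z": 0, "roll": 0}
    - {"gripper": 0, "x": 0, "y": 0, "z": 0, "roll": 0}
    - {"gripper": 0, "x": 0, "y": 0, "z": 0, "roll": 0}
    - {"gripper": 0, "x": 0, "y": 0, "z": 0, "roll": 0}

```text
time_s: 11.35
eef_pos: [0.4547, -0.0434, 0.2988]
eef_rot: [0.0, 0.992, -0.124, 0.0]
wrist_force: [0.2, -0.5, -0.9]
opening: 0.334
```

```bash
python3 - <<'E'
from h import *
import pickle
c=cam("wrist","w5.png"); c["T"]=T_tool(); T=c["T"]; pickle.dump(c,open("w5.pkl","wb")); o=ctrl.get_obs();print(np.round(T[:3,3],4), o["opening"],o["time_s"])
g=proj(c,[.454,-.042,.03]);print(g)
pu,pv,ax,st=pocket(c,int(g[0]),int(g[1]),30); print(pu,pv,ax,st,onz(c,pu,pv,.03))
g2=proj(c,np.r_[T[:2,3],T[2,3]-.1469]); hu,hv,s=hole(c,*g2,40); H=onz(c,hu,hv,T[2,3]-.1469); print(hu,hv,s,"off mm",1e3*(T[:3,:3].T@(H-T[:3,3])))
x,y=int(g[0]),int(g[1]); k=cv2.resize(c["img"][y-30:y+30,x-30:x+30],(480,480),interpolation=0)
im=np.hstack([cv2.resize(c["img"][150:390,150:],None,fx=.65,fy=.65),np.zeros((156,1,3),np.uint8)]); 
o2=np.zeros((480,800,3),np.uint8); o2[:,:480]=k; o2[:156,482:800]=im[:,:318]; cv2.imwrite("pics/pk2.png",o2[:,:,::-1]); print("crop origin",x-30,y-30,"scale 8")
E
```

```text
[ 0.4547 -0.0434  0.2987] 0.3295596452397885 11.4
[316.05219532 244.15531168]
316.5950622558594 242.6745147705078 (28.117109298706055, 35.17304992675781) [ 13  15  36  30 785] [ 0.45468586 -0.04096318  0.03      ]
319.0070546737213 338.46560846560845 [ 29  27  29  24 567] off mm [  0.85391052  -0.85539491 146.89993513]
crop origin 286 214 scale 8
```

View pics/pk2.png

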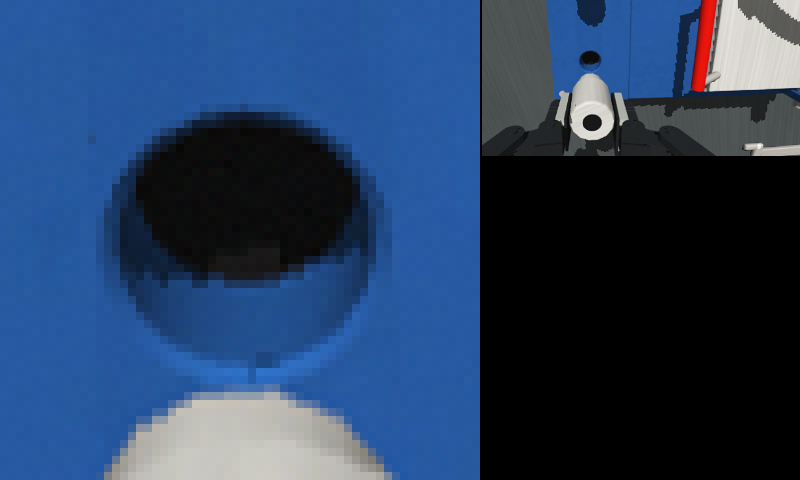

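The right pocket's rim centre is at about (316.3,244.4), and the held plug's hole is at (319.0,338.5).

```bash
python3 - <<'E'
from h import *
import pickle
c=pickle.load(open("w5.pkl","rb")); T=c["T"]
P=onz(c,316.3,244.4,.03); H=onz(c,319.0,338.47,T[2,3]-.1469); d=T[:3,:3].T@(P-H); print(P,"move tool cm",100*d, "target",T[:3,3]+T[:3,:2]@d[:2])
E
```

```text
[ 0.45413306 -0.04223399  0.03      ] move tool cm [-0.17404147 -0.02268206 12.18055619] target [ 0.45307717 -0.04278609  0.29870556]
```

Request:
move_arm:
  moves:
    - {"gripper": 0, "x": -0.17, "y": -0.02, "z": 0.5, "roll": 0}
    - {"gripper": 0, "x": 0, "y": 0, "z": 2.5, "roll": 0}
    - {"gripper": 0, "x": 0, "y": 0, "z": 2, "roll": 0}
    - {"gripper": 0, "x": 0, "y": 0, "z": 1.0, "roll": 0}
    - {"gripper": 0, "x": 0, "y": 0, "z": 0.2, "roll": 0}

```text
time_s: 12.02
eef_pos: [0.4527, -0.0418, 0.2361]
eef_rot: [-0.0, 0.992, -0.123, -0.001]
wrist_force: [0.0, 0.9, -0.5]
opening: 0.327
```

Request:
move_arm:
  moves:
    - {"gripper": 0, "x": 0, "y": 0, "z": 0.3, "roll": 0}
    - {"gripper": 0, "x": 0, "y": 0, "z": 0.3, "roll": 0}
    - {"gripper": 0, "x": 0, "y": 0, "z": 0.3, "roll": 0}
    - {"gripper": 0, "x": 0, "y": 0, "z": 0, "roll": 0}

```text
time_s: 12.52
eef_pos: [0.4535, -0.042, 0.228]
eef_rot: [0.0, 0.992, -0.123, 0.001]
wrist_force: [2.6, -3.4, -1.8]
opening: 0.333
```

Request:
move_arm:
  moves:
    - {"gripper": 0, "x": 0.04, "y": 0.05, "z": 0.4, "roll": 0}
    - {"gripper": 0, "x": 0, "y": 0, "z": 0.4, "roll": 0}
    - {"gripper": 0, "x": 0, "y": 0, "z": 0.4, "roll": 0}
    - {"gripper": 0, "x": 0, "y": 0, "z": 0.2, "roll": 0}
    - {"gripper": 0, "x": 0, "y": 0, "z": 0, "roll": 0}

```text
time_s: 13.15
eef_pos: [0.4536, -0.0424, 0.2149]
eef_rot: [0.0, 0.992, -0.123, 0.0]
wrist_force: [-5.5, -2.7, 17.2]
opening: 0.333
```

Plug B is home: the TCP is at 0.2149 as predicted, with 17 N. I'll release it, lift off and move over the bar.

Request:
move_arm:
  moves:
    - {"gripper": 60, "x": 0, "y": 0, "z": 0, "roll": 0}
    - {"gripper": 60, "x": 0, "y": 0, "z": 0, "roll": 0}
    - {"gripper": 60, "x": 0, "y": 0, "z": 0, "roll": 0}
    - {"gripper": 60, "x": 0, "y": 0, "z": -4, "roll": 0}
    - {"gripper": 60, "x": 0, "y": 0, "z": -5, "roll": 0}

```text
time_s: 13.78
eef_pos: [0.4524, -0.0419, 0.3033]
eef_rot: [-0.001, 0.992, -0.123, -0.002]
wrist_force: [1.4, -0.8, 1.1]
opening: 0.601
```

Request:
move_arm:
  moves:
    - {"gripper": 60, "x": 5, "y": -2.4, "z": 0, "roll": 0}
    - {"gripper": 40, "x": 4.9, "y": -2.4, "z": 0, "roll": 0}
    - {"gripper": 28, "x": 0, "y": 0, "z": 0, "roll": -1.4}
    - {"gripper": 28, "x": 0, "y": 0, "z": 0, "roll": 0}
    - {"gripper": 28, "x": 0, "y": 0, "z": 0, "roll": 0}

```text
time_s: 14.4
eef_pos: [0.5599, -0.0198, 0.3033]
eef_rot: [-0.0, 0.994, -0.111, -0.001]
wrist_force: [-0.8, 0.8, -0.0]
opening: 0.277
```

```bash
python3 - <<'E'
from h import *
import pickle
c=cam("wrist","w6.png"); T=c["T"]=T_tool(); pickle.dump(c,open("w6.pkl","wb")); o=ctrl.get_obs();print(np.round(T,4).tolist(), o["opening"],o["time_s"])
h=cv2.cvtColor(c["img"],cv2.COLOR_RGB2HSV); m=cv2.inRange(h,(0,170,80),(6,255,255))|cv2.inRange(h,(174,170,80),(180,255,255))
v,u=np.nonzero(m); print(len(u),u.min(),u.max(),v.min(),v.max())
for lo in range(v.min(),v.max(),12):
    k=(v>=lo)&(v<lo+12)
    if k.sum()>10:
        P=onz(c,u[k].mean(),v[k].mean(),.087); print(lo,u[k].min(),u[k].max(),np.round(1e3*(T[:3,:3].T@(P-T[:3,3])),1))
s=cam("side"); e=cam("scene")
im=np.hstack([cv2.resize(s["img"][160:300,225:405],(450,350)),cv2.resize(e["img"][190:330,240:360],(300,350))])
cv2.imwrite("pics/chk.png",np.vstack([im,cv2.resize(c["img"][220:],(750,305)) [:240]])[:,:,::-1])
E
```

```text
[[0.9754, -0.2206, -0.0007, 0.56], [-0.2206, -0.9754, 0.0001, -0.0199], [-0.0007, 0.0, -1.0, 0.3036], [0.0, 0.0, 0.0, 1.0]] 0.27510567632482685 14.45
3375 310 331 181 356
181 310 331 [  1.6 -52.1 216.6]
193 311 331 [  1.7 -45.7 216.6]
205 311 330 [  1.5 -38.7 216.6]
217 311 330 [  1.5 -31.7 216.6]
229 311 330 [  1.6 -24.5 216.6]
241 311 330 [  1.6 -17.1 216.6]
253 311 330 [  1.6  -9.5 216.6]
265 311 330 [  1.6  -1.8 216.6]
277 311 330 [  1.5   6.1 216.6]
289 311 329 [  1.3  14.3 216.6]
301 311 329 [  1.5  22.6 216.6]
313 312 329 [  1.7  31.3 216.6]
325 312 329 [  1.7  40.1 216.6]
337 312 329 [  1.7  49.3 216.6]
349 312 329 [  1.8  56.8 216.6]
```

View pics/chk.png

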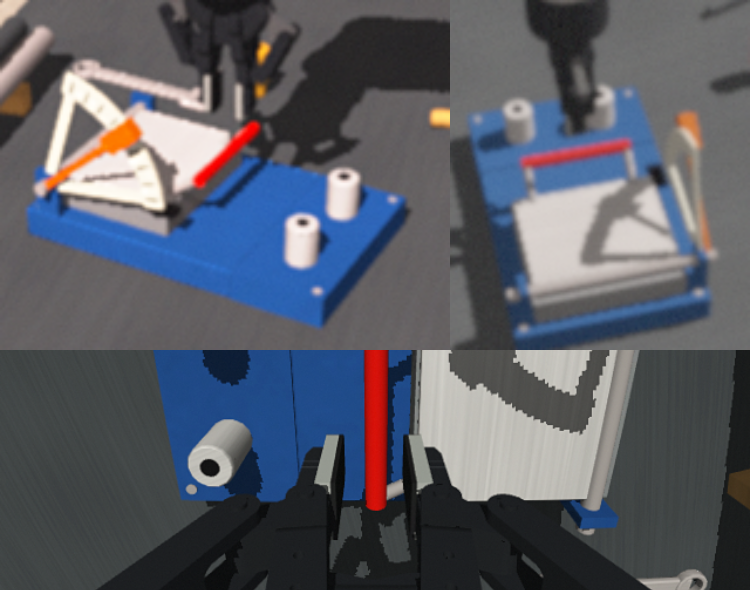

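Both plugs sit with their shoulders on the deck, seen in the side crop at (345,195) and (302,240). The lid is still shut and the jaws straddle the bar line. I'll descend on the bar and grip it.

Request:
move_arm:
  moves:
    - {"gripper": 25, "x": 0.1, "y": 0, "z": 1.0, "roll": 0}
    - {"gripper": 25, "x": 0, "y": 0, "z": 2.5, "roll": 0}
    - {"gripper": 25, "x": 0, "y": 0, "z": 1.7, "roll": 0}
    - {"gripper": 25, "x": 0, "y": 0, "z": 0.8, "roll": 0}
    - {"gripper": 25, "x": 0, "y": 0, "z": 0, "roll": 0}

```text
time_s: 15.18
eef_pos: [0.5618, -0.02, 0.2431]
eef_rot: [-0.0, 0.994, -0.111, -0.001]
wrist_force: [-0.1, -0.1, -0.5]
opening: 0.249
```

Request:
move_arm:
  moves:
    - {"gripper": 0, "x": 0, "y": 0, "z": 0, "roll": 0}
    - {"gripper": 0, "x": 0, "y": 0, "z": 0, "roll": 0}
    - {"gripper": 0, "x": 0, "y": 0, "z": 0, "roll": 0}

```text
time_s: 15.55
eef_pos: [0.5613, -0.0198, 0.244]
eef_rot: [-0.0, 0.994, -0.111, -0.001]
wrist_force: [-5.2, 0.2, 1.5]
opening: 0.113
```

```bash
python3 - <<'E'
from h import *
import pickle
C={n:pickle.load(open(n+"0.pkl","rb")) for n in("scene","side")}
a=np.radians(-12.7); Rs=R.from_euler("z",a).as_matrix(); O=np.array([.5611,-.0199,0])
def st(P): return Rs.T@(P-O)
P=tri([ray(C["side"],274,213.5),ray(C["scene"],335,241)]); p=st(P); print("tri",p,np.arctan2(p[2]-.062,.14-p[0]),np.hypot(p[2]-.062,.14-p[0]))
for y in(.095,.1,.105,.11):
    o,d=ray(C["side"],274,213.5); o=st(o);d=Rs.T@d; q=o+d*(y-o[1])/d[1]; print(y,q,np.arctan2(q[2]-.062,.14-q[0]),np.hypot(q[2]-.062,.14-q[0]))
o=ctrl.get_obs(); T=T_tool(); print(T[:3,3],st(T[:3,3]-[0,0,.155]),o["opening"],o["wrist_force"])
E
```

```text
tri [0.04760184 0.1017849  0.14445118] 0.72857056604454 0.12383705421591301
0.095 [0.05076568 0.095      0.14084433] 0.7236604959757281 0.11907641258435277
0.1 [0.04754388 0.1        0.14423643] 0.726963748899833 0.12373748200462684
0.105 [0.04432208 0.105      0.14762853] 0.7300271446144138 0.12839980355090747
0.11 [0.04110028 0.11       0.15102063] 0.7328758410383523 0.13306324560583158
[ 0.56130204 -0.01981631  0.24395586] [0.0001787  0.00012606 0.08895586] 0.1133042347497149 [-5.18216955  0.23584206  1.52805789]
```

The mark angle is about 0.725 rad from two views. I'll lift the lid along its arc, checking force and grip part-way.

Request:
move_arm:
  moves:
    - {"gripper": 0, "x": 0.2, "y": 0, "z": -1.03, "roll": 0}
    - {"gripper": 0, "x": 0.33, "y": 0, "z": -1.03, "roll": 0}
    - {"gripper": 0, "x": 0.39, "y": 0, "z": -1.0, "roll": 0}
    - {"gripper": 0, "x": 0.45, "y": 0, "z": -0.97, "roll": 0}
    - {"gripper": 0, "x": 0, "y": 0, "z": 0, "roll": 0}

```text
time_s: 16.18
eef_pos: [0.5743, -0.0227, 0.2844]
eef_rot: [-0.0, 0.994, -0.11, -0.002]
wrist_force: [-9.1, 0.8, -2.9]
opening: 0.116
```

Request:
move_arm:
  moves:
    - {"gripper": 0, "x": 0.5, "y": 0, "z": -0.93, "roll": 0}
    - {"gripper": 0, "x": 0.56, "y": 0, "z": -0.88, "roll": 0}
    - {"gripper": 0, "x": 0.65, "y": 0, "z": -0.84, "roll": 0}
    - {"gripper": 0, "x": 0.7, "y": 0, "z": -0.79, "roll": 0}
    - {"gripper": 0, "x": 0, "y": 0, "z": 0, "roll": 0}

```text
time_s: 16.8
eef_pos: [0.5973, -0.0279, 0.3189]
eef_rot: [-0.0, 0.994, -0.11, -0.004]
wrist_force: [-15.7, 2.5, 2.0]
opening: 0.11
```

Request:
move_arm:
  moves:
    - {"gripper": 0, "x": 0.63, "y": 0, "z": -0.61, "roll": 0}
    - {"gripper": 0, "x": 0.67, "y": 0, "z": -0.57, "roll": 0}
    - {"gripper": 0, "x": 0, "y": 0, "z": 0, "roll": 0}
    - {"gripper": 0, "x": 0, "y": 0, "z": 0, "roll": 0}

```text
time_s: 17.3
eef_pos: [0.6095, -0.0306, 0.3314]
eef_rot: [-0.0, 0.994, -0.11, -0.004]
wrist_force: [-19.6, 1.9, 9.3]
opening: 0.119
```

```bash
python3 - <<'E'
from h import *
import pickle
s=cam("side"); e=cam("scene"); pickle.dump((s,e),open("f.pkl","wb")); o=ctrl.get_obs(); print(o["eef_pos"],o["opening"],o["wrist_force"],o["time_s"])
im=np.hstack([cv2.resize(s["img"][160:300,225:405],(540,420),interpolation=2),cv2.resize(e["img"][200:300,280:360],(260,325),interpolation=2)[:420] if 0 else cv2.copyMakeBorder(cv2.resize(e["img"][200:300,290:350],(252,420),interpolation=2),0,0,0,0,0)])
cv2.imwrite("pics/lid.png",im[:,:,::-1])
E
```

```text
[ 0.60947567 -0.03057856  0.33139975] 0.11250895021427043 [-18.84786937   1.9120698    9.11428307] 17.4
```

View pics/lid.png

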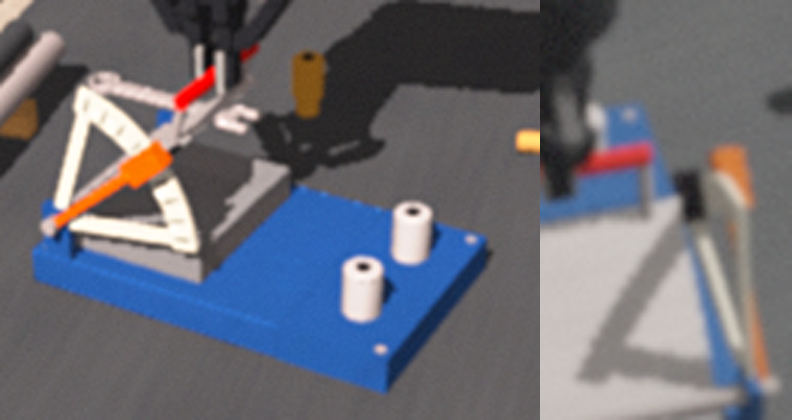

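The side view shows both plugs home and the lid raised, with the pointer hidden behind the mark at about (147,165). The scene crop shows the black pointer at (690,195) beside the mark. I'll ease off the radial strain of about 20 N and work out the pointer's angle.

Request:
move_arm:
  moves:
    - {"gripper": 0, "x": -0.1, "y": 0, "z": -0.12, "roll": 0}
    - {"gripper": 0, "x": 0, "y": 0, "z": 0, "roll": 0}
    - {"gripper": 0, "x": 0, "y": 0, "z": 0, "roll": 0}

```text
time_s: 17.77
eef_pos: [0.6091, -0.0306, 0.3315]
eef_rot: [-0.0, 0.994, -0.11, -0.003]
wrist_force: [-11.8, 0.9, 0.4]
opening: 0.113
```

```bash
python3 - <<'E'
from h import *
import pickle
a=np.radians(-12.7); Rs=R.from_euler("z",a).as_matrix(); O=np.array([.5611,-.0199,0])
e0=pickle.load(open("scene0.pkl","rb")); e=cam("scene"); s=cam("side"); w=cam("wrist")
def dark(c,box):
    x0,y0,x1,y1=box; g=c["img"][y0:y1,x0:x1].max(2); m=(g<55).astype(np.uint8); n,l,st,ce=cv2.connectedComponentsWithStats(m)
    return [(np.round(ce[i]+[x0,y0],1).tolist(),int(st[i,4])) for i in range(1,n) if st[i,4]>5]
print(dark(e0,(315,250,332,268)),dark(e,(316,236,334,254)))
def ang(c,u,v,y):
    o,d=ray(c,u,v);o=Rs.T@(o-O);d=Rs.T@d;q=o+d*(y-o[1])/d[1];return np.arctan2(q[2]-.062,.14-q[0]),np.hypot(q[2]-.062,.14-q[0])
for y in(.075,.08,.085): print(y,ang(e0,322.7,259.8,y),ang(e,325.7,246.4,y))
def pr(c,th,y,r=.115): return proj(c,O+Rs@np.array([.14-r*np.cos(th),y,.062+r*np.sin(th)]))
print("pred ptr",[(th,np.round(pr(e,th,.08),1)) for th in(0,.55,.65,.7,.75,.8,.9)])
print("pred mark",[(th,np.round(pr(e,th,.1),1),np.round(pr(s,th,.1),1)) for th in(.65,.725,.8)])
for th in(.65,.725,.8): print(th,"wrist",pr(w,th,.08),pr(w,th,.1))
o=ctrl.get_obs();print(o["wrist_force"],o["eef_pos"])
k=w["img"]; cv2.imwrite("pics/wl.png",k[:,:,::-1])
k=np.hstack([cv2.resize(e["img"][215:275,300:360],(480,480),interpolation=2),cv2.resize(s["img"][180:260,240:290],(300,480),interpolation=2)]); cv2.imwrite("pics/fin.png",k[:,:,::-1])
E
```

```text
[([322.6, 259.8], 24)] [([325.6, 246.1], 39)]
0.075 (np.float64(0.1329561869431334), np.float64(0.10297838765229048)) (np.float64(0.8652810773087326), np.float64(0.1147213271597021))
0.08 (np.float64(-0.05897449534772485), np.float64(0.12145005829087092)) (np.float64(0.6335480232820945), np.float64(0.11528301538986378))
0.085 (np.float64(-0.19661652980402997), np.float64(0.1431666710335938)) (np.float64(0.41549854793844426), np.float64(0.12179518058557001))
pred ptr [(0, array([323.3, 259.6])), (0.55, array([325.1, 247.3])), (0.65, array([325.8, 246.4])), (0.7, array([326.2, 246.1])), (0.75, array([326.7, 245.9])), (0.8, array([327.1, 245.8])), (0.9, array([328.1, 246. ]))]
pred mark [(0.65, array([333.9, 244.9]), array([273.8, 218.4])), (0.725, array([334.6, 244.5]), array([271.6, 215.2])), (0.8, array([335.3, 244.3]), array([269.2, 212. ]))]
0.65 wrist [318.23522498 135.09663636] [318.25688432  91.25695781]
0.725 wrist [329.83251291 135.13524779] [330.25353679  89.45279219]
0.8 wrist [343.42712919 135.19823243] [344.34970758  87.65755678]
[-11.69778377   0.53702164   0.49171656] [ 0.60910789 -0.03056264  0.33153096]
```

View pics/wl.png

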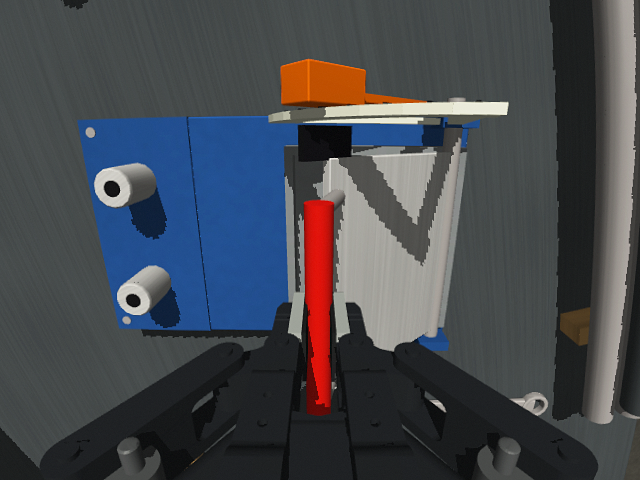

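The wrist view shows the black pointer spanning columns 299 to 351 (centre 325). It stands right beside the orange block, whose edges are at columns 281, 308 and 366. Now I'll convert both to angles in this one view.

```bash
python3 - <<'E'
from h import *
from scipy.optimize import brentq
a=np.radians(-12.7); Rs=R.from_euler("z",a).as_matrix(); O=np.array([.5611,-.0199,0])
w=cam("wrist")
def col(th,r,n,y): return proj(w,O+Rs@np.array([.14-r*np.cos(th)+n*np.sin(th),y,.062+r*np.sin(th)+n*np.cos(th)]))[0]
for nm,u,r,n,y in(("lo outer",281,.132,-.0095,.1),("top outer",308,.132,.0095,.1),("top inner",366,.098,.0095,.1),("pointer",325,.115,0,.08)):
    try: print(nm,brentq(lambda t:col(t,r,n,y)-u,.3,1.2))
    except Exception as ex: print(nm,ex,[round(col(t,r,n,y),1) for t in(.6,.7,.8)])
o=ctrl.get_obs();print(o["time_s"],o["dq"].round(4),o["wrist_force"])
E
```

```text
lo outer 0.6816232814121115
top outer 0.6911643365055676
top inner 0.6960909889111873
pointer 0.6948100455254768
17.975 [-0.0016  0.0002 -0.0008 -0.0014  0.0004  0.001 ] [-11.40957907   1.95402438   0.3596235 ]
```

In the same view the pointer is at 0.695 rad and the mark at 0.68–0.70, and the tolerance is ±0.083. The arm is steady, so I'll hand in.

```bash
python3 -c "
from h import *
print(ctrl.hand_in()); o=ctrl.get_obs(); print(o['time_s'],o['opening'],o['eef_pos'])"
```

```text
the job is handed in; nothing more can be done
None
the job is handed in; nothing more can be done
```

I put both aluminium plugs home in the stand's pockets and let go of them. I then lifted the lid by its red bar to the orange mark, and handed in at about 18 s with the bar still gripped.

- **Plugs:** each stopped within about 0.1 mm of the height expected for a home plug, with 15–17 N of contact. After release, the side and wrist views showed both sitting down on the deck.
- **Lid:** the last wrist view put the pointer at 0.695 rad and the mark at 0.68–0.70 rad, against a tolerance of about ±0.083 rad.
- **Angle disagreements:** the earlier side view gave the mark as about 0.725 rad, and the arm's own position gave the lid as 0.714 rad. Both are inside the tolerance.
- **Steadiness:** the arm was still at the end. About 11 N of sideways strain remained in the grip, eased from about 20 N.
- **Other objects:** I did not re-measure the brass plug, the pink plugs or the rest at the end. The arm never came near them except when grasping plug A between the pink plugs, where no contact showed in the forces.

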